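Change over the hold-down bed at the dowelling bench

ROBOT

A 7-joint arm with a two-finger parallel gripper is mounted at the origin on the work surface. World frame = base frame: x ahead of the robot, y to its left, z up, the work surface at z = 0. Lengths are in m, angles in rad, forces in N, time in s.
With the tool pointing down it reaches from about 0.35 to 0.9 m from the base axis. Payload 19.9 kg.
Tool frame: the origin (TCP) lies between the finger pads; the fingertips stand 11 mm ahead of it and the grasp point (between the pads) lies 8 mm behind it (r.tip_extent is the z of the fingertips in the tool frame, in m); z points along the fingers, y is the line along which they close (so a half turn about z gives the same grasp; the last joint's range is limited). The gripper opens to 94 mm and grips with 3 to 60 N. Pads are 16 mm wide; open, the fingers measure 119 mm over their backs; the gripper's body (75 mm by 177 mm) begins 78 mm behind the grasp point.
Start: joints at [-1.339, 0.417, -0.01, 1.614, 0.005, 1.111, -0.053], TCP at [0.168, 0.602, 0.216] pointing down, gripper open.
Joint ranges: [-2.81, 2.81], [-0.39, 2.02], [-1.27, 1.25], [0.06, 2.57], [-1.19, 4.33], [0.19, 2], [-2.82, 2.82]. Speed limits (rad/s): [1.89, 1.89, 2.39, 2.39, 3.01, 3.01, 3.01].

INTERFACE

Orientations are given as a unit quaternion [w, x, y, z].
In Python, from cell import r gives the robot as it stands.
- The arm moves only by the tool apply_moves, never from a script. Its argument "plan" is a list that holds one entry, the list of rows, each a list of 5 numbers: the finger opening in mm, from 0 to 94, then the shift along the tool's x, y, z in units of 25 mm (1.0 is 25 mm), then the turn about the tool's z in rad. In form: [[[fingers, dx, dy, dz, turn], ...]]. A call has 1 to 20 rows; each row shifts and turns the commanded pose from where the row before left it, along the tool's axes as they then stand; what a row does not reach is not made up. A row lasts 1/10 s, in which the tool goes at most 50 mm and 8.59 degrees, less where a joint would pass 70% of its speed; a pose out of reach is approached as far as the arm can. A call is refused whole if a number of a shift passes 1 or a number of a turn 0.15, either way. A call with a gripper value outside its range is refused whole. The fingers move at their own pace and stop on an object; "squeeze" is the grip in N (left out, the last holds). Time passes only in rows, so rows that do not move let the fingers close. It gives the time, the measured TCP pose, the force, the opening and the grip force at its end, in the units of the state.
- r.read_state(): the state, without advancing time (a new reading comes with each control period).
- r.camera(name): name is "side" or "top" or "wrist"; returns (picture, depth): 384x512x3 uint8, blue, green, red; 384x512 float32, m along the optical axis (not along the pixel's ray), 0 where there is no reading.
- r.camera_info(name): a dict with "fx", "fy", "cx", "cy" (pixels), "position" and "orientation" of the camera in the world. Camera axes: x right, y up, looking along -z (the intrinsics and any distortion apply to the point x, -y, -z); pixel columns grow to the right and rows downward; lengths in m; the calibration is good to about 2 mm. A picture is of the moment at which its call begins: read the wrist's pose just before it. camera_info takes no time and is no camera call; for the wrist camera it gives the pose at the moment of the call.
- r.finish_job(): hands the job in; it is judged then, once.
Trained networks look in the newest picture that a camera, given by its name, has taken for a name from the list of things; names that differ only in an ending like _2 or _b are one class to them, and where a whole thing is asked for, a point or a joint stands for the part that bears it (a point fixed in the world has none). Each returns a list of dicts, best first, with "conf" (0 to 1); they miss things now and then, are a little off and sometimes report something else, mostly with a low value. They report only what shows in the picture. A call takes as long as a camera call. They do not tell look-alikes from the thing itself.
- r.cut_out(label, camera): "pixels" (384x512 bool, what is visible of it) and "box" ([left, top, right, bottom] in pixels, round what is visible of it).
- r.mark_of(label, camera): "position" ([column, row] in pixels: a listed point, or the origin of a listed thing).
The state is a dict: "time_s": time; "joints": joint angles; "dq": joint speeds; "joint_efforts": joint torques, N m; "ee_pos": TCP position; "eef_rot": TCP orientation; "contact_force": force on the tool from outside, world axes, zero at the start; "torque": the same for the moment, N m; "width": opening from 0.0 (shut) to 1.0 (fully open); "grasp_force": force on a finger pad.
Only numpy, scipy, OpenCV 4.12 (cv2) and the standard library are available. Lean on these libraries where they do the work, as an engineer would, in place of code of your own. Each camera call takes 0.05 s, during which the arm holds its last target. There are 200 camera calls.

TASK

Get the hold-down bed ready for the next batch: click the red valve knob over to released, wipe every wood chip off the blue bed into the yellow tray with the scraper block without touching the chips with the gripper, and stand the scraper back on the middle of its green mat. Then stand every dowelled block on the cleared bed, dowels up, flat, square to the rails and clear of the edges, and finally click the knob back to holding. Leave the hammer, glue bottle, jar and mug alone.

Things in the scene. Friction and masses are not known exactly. Their poses are not given: they have to be found in the camera images.
- station: Fixed hold-down station on the bench, about 240 x 420 mm: blue bed, valve block at its -y end, yellow chip tray at its +y end. Origin: table level under the bed's centre; x across the bed, y from the valve block along the bed towards the tray, z up.
- bed (a point): Centre of the bed's flat top, 35 mm above the table; axes as the station. The clear bed is 220 mm in x and runs from y = -120 mm to the open edge at y = +110 mm. Aluminium rails 10 mm wide, 12 mm higher than the bed, border it at x = +-110 mm and y = -120 mm (inner faces); there is no rail at the tray side.
- tray (a point): Centre of the floor of the yellow chip tray that adjoins the bed's open edge, 5 mm above the table, 155 mm from the bed's centre along station y; axes as the station. Inside 220 mm in x, 90 mm in y; floor 30 mm below the bed's top, its other three walls 45 mm above the table.
- valve (a joint): Hold-down valve, the red knob on the grey valve block. 0 rad: holding (as found); 1.2 rad: released; it grows as the knob turns anticlockwise seen from above, with a stop at each end. A spring detent midway (0.6 rad) resists with up to about 0.13 N m; once past it the knob clicks over and snaps on towards that end by itself, to within about 0.1 rad.
- knob_grip (a point): Middle of the knob's red grip bar, on its axis, 67 mm above the table, 170 mm from the bed centre on station -y; turns with the knob. Bar 50 mm long in x, 14 mm wide in y, from 53 to 78 mm above the table, over a 48 mm black disc on the 40 mm high valve block. White mark on the bar's +x end; at joint 0 its x is the station's x.
- scraper: Loose scraper block, 160 g nominal: red foot 110 (x) x 52 (y) x 14 mm, above it a dark wooden grip 90 x 26 mm, up to 56 mm. Origin: centre of its underside; stands on its mat at the start.
- mat: Fixed green mat, 150 (x) x 90 (y) x 2 mm, the scraper's place. Origin: centre of its underside, on the table.
- chip0: Loose wood chip, 22 x 16 x 11 mm (x, y, z), 12 g, lying on the bed; may be absent. Origin: centre of its underside.
- chip1: Loose wood chip, 24 x 15 x 12 mm (x, y, z), 12 g, lying on the bed; may be absent. Origin: centre of its underside.
- chip2: Loose wood chip, 18 x 18 x 12 mm (x, y, z), 12 g, lying on the bed; may be absent. Origin: centre of its underside.
- chip3: Loose wood chip, 22 x 16 x 11 mm (x, y, z), 12 g, lying on the bed; may be absent. Origin: centre of its underside.
- chip4: Loose wood chip, 24 x 15 x 12 mm (x, y, z), 12 g, lying on the bed; may be absent. Origin: centre of its underside.
- chip5: Loose wood chip, 18 x 18 x 12 mm (x, y, z), 12 g, lying on the bed; may be absent. Origin: centre of its underside.
- block0: Loose pine block 70 (x) x 50 (y) x 35 mm, 60 g nominal, with two dowels of 10 mm standing 30 mm out of its top at x = +-18 mm (65 mm high in all); may be absent. Origin: centre of its underside, z up through the dowels. Stands on the bench, dowels up, at the start.
- block1: Loose pine block 70 (x) x 50 (y) x 35 mm, 60 g nominal, with two dowels of 10 mm standing 30 mm out of its top at x = +-18 mm (65 mm high in all); may be absent. Origin: centre of its underside, z up through the dowels. Stands on the bench, dowels up, at the start.
- block2: Loose pine block 70 (x) x 50 (y) x 35 mm, 60 g nominal, with two dowels of 10 mm standing 30 mm out of its top at x = +-18 mm (65 mm high in all); may be absent. Origin: centre of its underside, z up through the dowels. Stands on the bench, dowels up, at the start.
- hammer: Bystander: hammer, 260 mm long, lying on the bench. Leave alone.
- glue: Bystander: glue bottle, 52 mm across, 140 mm tall. Leave alone.
- jar: Bystander: glass jar, 64 mm across, 80 mm tall. Leave alone.
- mug: Bystander: white mug, 80 mm across, 90 mm tall, handle at its +y. Leave alone.
Not all that is in view belongs to the job. Leave any orange look-alike of the scraper alone.

How it is judged:
By the outcome, as a careful person would: the job done as asked, in the order asked, and still so for the second after the job is handed in, with the robot touching nothing.
Of chip0, chip1, chip2, chip3, chip4, chip5 only 4 to 6 are there at a start; the rules pass over those that are not, and their reading is None.
Of block0, block1, block2 only 2 to 3 are there at a start; the rules pass over those that are not, and their reading is None.
At some moment in a run one of scraper, block0, block1, block2 may be knocked a few centimetres aside while the robot is not near it.
Once in a run the grip may slacken for a moment while it holds something.
It also fails if it takes over 210 s, if anything falls off the work surface, if the arm or the gripper's body presses on something with over 40 N, if the wrist force passes 120 N, or if a joint passes its speed limit or range.

## Working session

There is one attempt and no reset: what is moved stays moved. The work goes in short steps, Python scripts to look and compute and a tool call to move; the robot and the scene stay as the last step left them, time stands still between calls to the robot, and variables do not carry over. Pictures are saved under pics/ and viewed, at most 14 in all, crops included, and the job is handed in when it is done.

Besides the shell and the picture viewer there is one more tool, called after ">>>" as name(argument=value, ...) on one line, values as JSON. apply_moves: Moves the arm, as the interface text tells. Its arguments: {"type":"object","properties":{"plan":{"type":"array","items":{"type":"array","items":{"type":"array","items":{"type":"number"}}}},"squeeze":{"type":"number"}},"required":["plan"]}

```bash
ls; mkdir -p pics; cat > h.py <<'E'
import numpy as np, cv2
from scipy.spatial.transform import Rotation as R
from cell import r
def rot(q): return R.from_quat([q[1],q[2],q[3],q[0]])
def shot(n):
    i=r.camera_info(n); p,d=r.camera(n); return p,d,i
def unproj(i,u,v,z):  # depth
    c=np.stack([(u-i['cx'])/i['fx']*z, -(v-i['cy'])/i['fy']*z, -z],-1)
    return rot(i['orientation']).apply(c.reshape(-1,3)).reshape(c.shape)+np.array(i['position'])
def onplane(i,u,v,h):
    p=np.array(i['position']); d=unproj(i,np.float64(u),np.float64(v),np.float64(1.))-p
    return p+d*(h-p[2])/d[2]
def proj(i,P):
    c=rot(i['orientation']).inv().apply(np.array(P)-np.array(i['position']))
    return np.array([i['cx']-i['fx']*c[0]/c[2], i['cy']+i['fy']*c[1]/c[2]])
def cloud(d,i):
    v,u=np.mgrid[0:384,0:512].astype(float); return unproj(i,u,v,d.astype(float))
E
python3 - <<'E'
from h import *
for n in ['top','side','wrist']:
    p,d,i=shot(n); cv2.imwrite(f'pics/{n}0.png',p); print(n,i)
    if n!='wrist':
        for l in ['station','bed','tray','valve','knob_grip','scraper','mat','chip0','chip1','chip2','block0','block1','block2']:
            try:
                m=r.mark_of(l,n); print(l,[(np.round(k['position']).tolist(),round(k['conf'],2)) for k in m[:7]])
            except Exception as e: print(l,e)
print(r.read_state(), r.tip_extent)
E
```

```text
pics
top {'fx': 361.4996069360041, 'fy': 361.4996069360041, 'cx': 261.10681723546924, 'cy': 189.26811471587797, 'position': array([ 0.35173706, -0.0042974 ,  1.29448415]), 'orientation': array([ 0.7088573 ,  0.04723353, -0.04371208, -0.70240983])}
station [([256.0, 183.0], 0.57)]
bed [([262.0, 179.0], 0.75), ([261.0, 179.0], 0.57)]
tray [([216.0, 186.0], 0.92)]
valve it knows: bed, block, chip, glue, hammer, jar, knob_grip, mat, mug, scraper, station, tray
knob_grip [([310.0, 176.0], 0.43)]
scraper [([144.0, 192.0], 0.6), ([254.0, 183.0], 0.21)]
mat [([145.0, 189.0], 0.98)]
chip0 [([264.0, 161.0], 0.49), ([246.0, 180.0], 0.48), ([251.0, 201.0], 0.37), ([262.0, 179.0], 0.36), ([258.0, 199.0], 0.35), ([240.0, 165.0], 0.35), ([258.0, 180.0], 0.17)]
chip1 [([264.0, 161.0], 0.49), ([246.0, 180.0], 0.48), ([251.0, 201.0], 0.37), ([262.0, 179.0], 0.36), ([258.0, 199.0], 0.35), ([240.0, 165.0], 0.35), ([258.0, 180.0], 0.17)]
chip2 [([264.0, 161.0], 0.49), ([246.0, 180.0], 0.48), ([251.0, 201.0], 0.37), ([262.0, 179.0], 0.36), ([258.0, 199.0], 0.35), ([240.0, 165.0], 0.35), ([258.0, 180.0], 0
[... 1946 characters left out ...]
oints': array([-1.33949906,  0.4173975 , -0.01029426,  1.61357459,  0.00468848,
        1.11070688, -0.05298521]), 'dq': array([-0.00079321, -0.00080717, -0.00213275,  0.00114103, -0.00118904,
        0.00015062, -0.00060061]), 'joint_efforts': array([ 7.46428996e-04, -8.51045752e+01,  6.38451688e-01, -4.26257193e+01,
       -4.88997751e-02,  1.39747481e-02, -2.43386751e-05]), 'ee_pos': array([0.16838642, 0.60188041, 0.21643737]), 'eef_rot': array([ 1.12304719e-05,  1.35972419e-01,  9.90712622e-01, -3.22303446e-05]), 'contact_force': array([ 0.25521311, -0.50877145, -0.14783218]), 'torque': array([-0.01705384, -0.01020402, -0.00262301]), 'grasp_force': 0.0, 'width': 0.9993176497423938} 0.011
```

```bash
python3 - <<'E'
import cv2
a=cv2.imread('pics/top0.png'); cv2.imwrite('pics/top0c.png',cv2.resize(a[95:295,100:420],None,fx=2.5,fy=2.5,interpolation=cv2.INTER_CUBIC)[:600,:800])
a=cv2.imread('pics/side0.png'); cv2.imwrite('pics/side0c.png',cv2.resize(a,None,fx=1.5,fy=1.5,interpolation=cv2.INTER_CUBIC))
E
```

```text
(no output)
```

View pics/top0c.png

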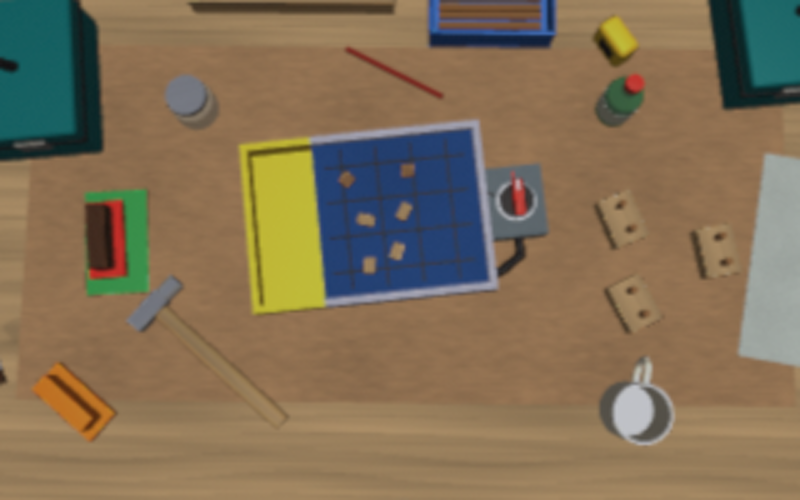

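View pics/side0c.png

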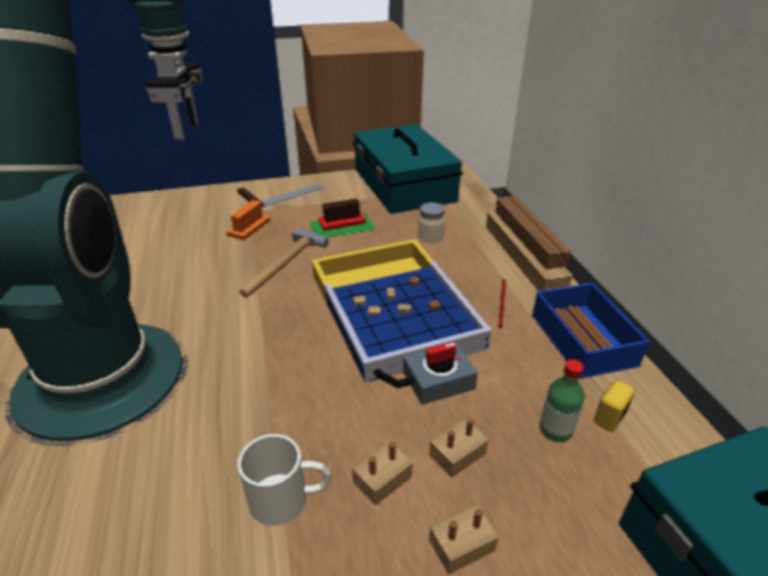

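Top view (2.5x crop): the scraper has a red foot and sits on the green mat at (107,237). Its orange look-alike is at (75,400). Six chips are on the blue bed, and three blocks are at (621,219), (715,251) and (634,303). The knob is at (518,195). Possible confusions are the orange scraper and the brown sticks in the blue bin at (492,15). I choose the red-footed scraper on the green mat.

```bash
cat >> h.py <<'E'
def rect(P):
    """min area rect of world xy points -> centre, (long,short), yaw of long axis"""
    (c,s,a)=cv2.minAreaRect((P[:,:2]*1000).astype(np.float32)); a=np.radians(a)
    if s[0]<s[1]: s=s[::-1]; a+=np.pi/2
    return np.array(c)/1000,np.round(s,1),(a+np.pi/2)%np.pi-np.pi/2
def big(m):
    n,l,st,c=cv2.connectedComponentsWithStats(m.astype(np.uint8)); return l==1+np.argmax(st[1:,4])
def yaw_now(s=None):
    s=s or r.read_state(); x=rot(s['eef_rot']).apply([0,1,0]); return np.arctan2(x[1],x[0])-np.pi/2  # yaw of tool y from world y
def go(t,yaw=None):
    """print moves to TCP target t with tool y at yaw from world +y (mod pi)"""
    s=r.read_state(); y0=yaw_now(s); yaw=y0 if yaw is None else yaw
    d=(yaw-y0+np.pi/2)%np.pi-np.pi/2
    f=rot(s['eef_rot'])*R.from_euler('z',-d)
    u=f.inv().apply(np.array(t)-s['ee_pos'])/0.025
    print('t',s['time_s'],'at',np.round(s['ee_pos'],4),'turn(first)',round(-d,3),'units',np.round(u,2))
E
cat > meas.py <<'E'
from h import *
p,d,i=shot('top'); W=cloud(d,i); hsv=cv2.cvtColor(p,cv2.COLOR_BGR2HSV); H,S,V=[hsv[...,k].astype(int) for k in range(3)]
z=W[...,2]
v,u=np.mgrid[0:384,0:512]
roi=(u>190)&(u<330)&(v>130)&(v<225)
bl=roi&(H>100)&(H<130)&(S>120)
bl=big(cv2.morphologyEx(bl.astype(np.uint8),cv2.MORPH_CLOSE,np.ones((9,9))))
P=onplane_=np.array([onplane(i,a,b,.035) for a,b in zip(u[bl],v[bl])])
print('bed',rect(P),'z',np.median(z[bl]))
ye=big(roi&(H>20)&(H<35)&(S>120)); P=np.array([onplane(i,a,b,.045) for a,b in zip(u[ye],v[ye])]); print('tray(45mm plane)',rect(P))
gr=big((u>125)&(u<165)&(v>165)&(v<220)&(H>45)&(H<80)&(S>100)|((u>125)&(u<165)&(v>165)&(v<220)&((H<8)|(H>172))&(S>80)))
P=np.array([onplane(i,a,b,.002) for a,b in zip(u[gr],v[gr])]); print('mat+scr',rect(P))
for l,h in [('bed',.035),('tray',.005),('knob_grip',.067),('scraper',.002),('mat',0),('block0',0),('chip0',.035)]:
    for k in r.mark_of(l,'top'): print(l,np.round(onplane(i,*k['position'],h),3),round(k['conf'],2))
# blocks: points with z in 28..45mm
for k in r.cut_out('block0','top'):
    m=k['pixels']&(z>.027)&(z<.044); 
    if m.sum()<20: continue
    print('block',rect(W[m]),np.round(np.median(W[m],0),3),round(k['conf'],2), m.sum())
m=(u>125)&(u<165)&(v>165)&(v<220)&(z>.045)&(z<.07); print('scr grip top',rect(W[m]),np.median(W[m],0),m.sum())
m=roi&(z>.066)&(z<.09); print('knob',rect(W[m]),np.median(W[m],0),m.sum())
E
python3 meas.py
```

```text
bed (array([0.54926794, 0.00939251]), array([224.8, 214.7]), np.float64(-1.457897687717224)) z 0.03615909663537975
tray(45mm plane) (array([0.52903265, 0.17482779]), array([244.8, 102.2]), np.float64(0.11136264427421261))
mat+scr (array([0.50772238, 0.41842728]), array([149.4,  87.3]), np.float64(0.04606403574601736))
bed [0.538 0.016 0.035] 0.83
tray [0.522 0.165 0.005] 0.86
tray [0.505 0.435 0.005] 0.67
tray [0.543 0.023 0.005] 0.65
knob_grip [ 0.56  -0.157  0.067] 0.51
scraper [0.512 0.431 0.002] 0.83
scraper [0.286 0.459 0.002] 0.74
scraper [ 0.513 -0.444  0.002] 0.54
mat [0.515 0.424 0.   ] 0.64
block0 [ 0.504 -0.446  0.   ] 0.92
block0 [ 0.551 -0.309  0.   ] 0.66
block0 [ 0.423 -0.312  0.   ] 0.63
chip0 [0.479 0.048 0.035] 0.6
chip0 [0.497 0.013 0.035] 0.57
chip0 [ 0.608 -0.003  0.035] 0.52
chip0 [ 0.546 -0.292  0.035] 0.51
chip0 [0.598 0.088 0.035] 0.49
chip0 [0.539 0.053 0.035] 0.44
chip0 [ 0.549 -0.     0.035] 0.38
block (array([ 0.49880057, -0.43921234]), array([70.1, 51.2]), np.float64(0.20167120249761283)) [ 0.498 -0.437  0.036] 0.84 269
block (array([ 0.42459146, -0.31987735]), array([69. , 52.2]), np.float64(0.4402924335395304)) [ 0.424 -0.319  0.036] 0.8 272
block (array([ 0.54335187, -0.30694479]), array([68.9, 51.1]), np.float64(0.3681205016822737)) [ 0.543 -0.306  0.036] 0.53 260
block (array([ 0.69319653, -0.28913773]), array([47.7, 15.8]), np.float64(0.8484632827491243)) [ 0.685 -0.288  0.037] 0.33 22
scr grip top (array([0.50913898, 0.42675552]), array([90.3, 28.1]), np.float64(0.09502293591932909)) [0.50755208 0.42519881 0.05849107] 228
knob (array([ 0.56397076, -0.15540646]), array([47.7, 14.1]), np.float64(0.10653436650741255)) [ 0.56310497 -0.15397957  0.07864214] 67
```

>>> apply_moves(plan=[[[60,-0.94,-1,0,0],[60,-0.94,-1,0,0],[60,-0.94,-1,0,0],[60,-0.94,-1,0,0],[60,-0.94,-1,0,0],[60,-0.94,-1,0,0],[60,-0.94,-1,0,0],[60,-0.94,-1,0,0],[60,-0.94,-1,0,0],[60,-0.94,-1,0,0],[60,-0.94,-1,0,0],[60,-0.94,-1,0,0],[60,-0.94,-1,0,0],[60,-0.94,-1,0,0],[60,-0.94,-1,0,0],[60,-0.94,-1,0,0],[60,-0.94,-1,0,0],[60,-0.94,-1,0,0],[60,-0.94,-1,0,0],[60,-0.94,-1,0,0]]])

```text
time_s: 3.8
ee_pos: [0.4868, -0.0076, 0.2167]
eef_rot: [0.0, 0.136, 0.991, 0.0]
contact_force: [0.2, 0.1, 0.7]
width: 0.638
grasp_force: 0.0
```

>>> apply_moves(plan=[[[60,0,0,0,0.145],[60,0,0,0,0.145],[60,0,0,0,0.145],[60,0,0,0,0.145],[60,0,0,0,0.145],[60,0,0,0,0.145],[60,0,0,0,0.145],[60,0,0,0,0.145],[60,0,0,0,0.145],[60,0,0,0,0.145],[60,0,0,0,0.145],[60,0,0,0,0.145],[60,0,0,0,0.145],[60,0,0,0,0.145],[60,0,0,0,0.145],[60,0,0,0,0.145],[60,0,0,0,0.145],[60,0,0,0,0.145],[60,0,0,0,0.145],[60,0,0,0,0]]])

```text
time_s: 5.8
ee_pos: [0.4863, -0.0062, 0.2165]
eef_rot: [0.0, 0.998, 0.056, 0.0]
contact_force: [-0.2, 0.5, -0.2]
width: 0.636
grasp_force: 0.0
```

```bash
python3 -c "
from h import *
go([.5635,-.155,.140],.11); print(r.read_state()['joints'].round(2))"
```

```text
t 5.8 at [ 0.4863 -0.0062  0.2165] turn(first) 0.001 units [2.41 6.26 3.06]
[-0.84  0.24  0.91  1.97 -0.22  1.03 -1.29]
```

>>> apply_moves(plan=[[[44,0.34,0.89,0.44,0],[44,0.34,0.89,0.44,0],[44,0.34,0.89,0.44,0],[44,0.34,0.89,0.44,0],[44,0.34,0.89,0.44,0],[44,0.34,0.89,0.44,0],[44,0.34,0.89,0.44,0],[44,0,0,0,0],[44,0,0,0,0]]])

```text
time_s: 6.7
ee_pos: [0.5629, -0.1545, 0.1392]
eef_rot: [0.0, 0.998, 0.058, -0.0]
contact_force: [0.2, 0.5, -0.2]
width: 0.466
grasp_force: 0.0
```

```bash
python3 -c "
from h import *
go([.5635,-.155,.066],.11); print(r.read_state()['joints'].round(2))
p,d,i=shot('wrist');cv2.imwrite('pics/w1.png',p)
W=cloud(d,i);hsv=cv2.cvtColor(p,cv2.COLOR_BGR2HSV)
m=((hsv[...,0]<8)|(hsv[...,0]>172))&(hsv[...,1]>120)&(W[...,2]>.07)&(W[...,2]<.085)
m=big(m);print(rect(W[m]),np.median(W[m],0),m.sum())
print([ (np.round(onplane(i,*k['position'],.067),3),k['conf']) for k in r.mark_of('knob_grip','wrist')])"
```

```text
t 6.7 at [ 0.5629 -0.1545  0.1392] turn(first) 0.006 units [0.03 0.02 2.93]
[-0.38  0.55  0.8   1.81 -0.47  0.98 -0.84]
(array([ 0.56710931, -0.15538005]), array([49.2, 13.7]), np.float64(0.10854660941518435)) [ 0.56547474 -0.15589862  0.07713494] 842
[(array([ 0.564, -0.157,  0.067]), 0.63)]
```

View pics/w1.png

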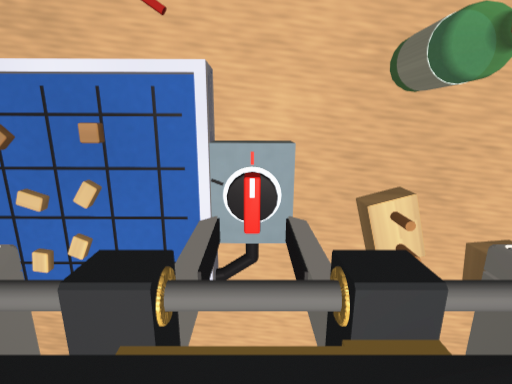

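>>> apply_moves(plan=[[[44,0.05,0,0.5,0],[44,0.05,0,0.5,0],[44,0,0,0.5,0],[44,0,0,0.5,0],[44,0,0,0.5,0],[44,0,0,0.4,0],[44,0,0,0,0],[0,0,0,0,0],[0,0,0,0,0],[0,0,0,0,0],[0,0,0,0,0],[0,0,0,0,0]]], squeeze=30)

```text
time_s: 8.0
ee_pos: [0.5658, -0.1539, 0.0673]
eef_rot: [-0.0, 0.998, 0.057, 0.0]
contact_force: [-0.6, 1.4, 4.5]
width: 0.146
grasp_force: 30.0
```

>>> apply_moves(plan=[[[0,0,0,0,-0.1],[0,0,0,0,-0.1],[0,0,0,0,-0.1],[0,0,0,0,-0.1],[0,0,0,0,-0.1],[0,0,0,0,-0.1],[0,0,0,0,-0.1],[0,0,0,0,-0.1],[0,0,0,0,-0.1],[0,0,0,0,-0.1],[0,0,0,0,-0.1],[0,0,0,0,-0.05],[0,0,0,0,0]]])

```text
time_s: 9.3
ee_pos: [0.5647, -0.1525, 0.0672]
eef_rot: [-0.002, 0.806, 0.592, -0.0]
contact_force: [-10.2, 9.8, 14.5]
width: 0.152
grasp_force: 30.0
```

>>> apply_moves(plan=[[[44,0,0,0,0],[44,0,0,0,0],[44,0,0,0,0],[44,0,0,-0.5,0],[44,0,0,-0.7,0],[44,0,0,-1,0],[44,0,0,-1,0],[44,0,0,-1,0],[44,0,0,-1,0]]])

```text
time_s: 10.2
ee_pos: [0.5655, -0.1542, 0.199]
eef_rot: [0.0, 0.807, 0.591, 0.0]
contact_force: [0.3, 0.3, -0.2]
width: 0.467
grasp_force: 0.0
```

```bash
python3 -c "
from h import *
import runpy
p,d,i=shot('wrist')
W=cloud(d,i);hsv=cv2.cvtColor(p,cv2.COLOR_BGR2HSV)
m=((hsv[...,0]<8)|(hsv[...,0]>172))&(hsv[...,1]>120)&(W[...,2]>.07)&(W[...,2]<.085)
m=big(m);print('knob',rect(W[m]),np.median(W[m],0),m.sum())
runpy.run_path('meas.py')
print(r.read_state()['joints'].round(2)); go([.508,.426,.2],.095+np.pi)"
```

```text
knob (array([ 0.56628711, -0.15505876]), array([50.3, 13.9]), np.float64(1.3101010855836943)) [ 0.56592183 -0.15639486  0.07723679] 542
bed (array([0.54918579, 0.00851353]), array([226.5, 215. ]), np.float64(-1.4578976793948453)) z 0.03617910160357285
tray(45mm plane) (array([0.52886871, 0.17480945]), array([244.5, 102.2]), np.float64(0.11136264427421261))
mat+scr (array([0.50772238, 0.41842728]), array([149.4,  87.3]), np.float64(0.04606403574601736))
bed [ 0.551 -0.001  0.035] 0.72
bed [ 0.421 -0.305  0.035] 0.46
tray [0.532 0.165 0.005] 0.57
knob_grip [0.477 0.046 0.067] 0.46
scraper [0.287 0.45  0.002] 0.97
scraper [0.506 0.434 0.002] 0.95
mat [0.513 0.416 0.   ] 0.81
block0 [ 0.511 -0.439  0.   ] 0.78
block0 [ 0.429 -0.316  0.   ] 0.54
chip0 [0.508 0.418 0.035] 0.64
chip0 [0.6   0.093 0.035] 0.52
chip0 [ 0.615 -0.006  0.035] 0.47
chip0 [0.493 0.015 0.035] 0.38
chip0 [0.541 0.045 0.035] 0.36
chip0 [ 0.555 -0.002  0.035] 0.35
chip0 [0.465 0.056 0.035] 0.35
block (array([ 0.49773788, -0.43893228]), array([67.4, 50.6]), np.float64(0.2150807012841094)) [ 0.498 -0.434  0.036] 0.71 250
block (array([ 0.42434125, -0.32041528]), array([69.2, 50.5]), np.float64(0.5036153135952119)) [ 0.424 -0.319  0.036] 0.66 271
block (array([ 0.54093451, -0.307633  ]), array([64.7, 51.3]), np.float64(0.3934260580972886)) [ 0.533 -0.313  0.036] 0.61 187
scr grip top (array([0.50908627, 0.42751743]), array([90.3, 29.4]), np.float64(0.11540394129413745)) [0.50704281 0.42527184 0.05818379] 226
knob (array([0., 0.]), array([0., 0.]), np.float64(0.0)) [nan nan nan] 0
[-0.19  0.4   0.51  1.75 -0.22  1.05  0.1 ]
t 10.7 at [ 0.5653 -0.154   0.1965] turn(first) 1.169 units [ -0.08 -23.31  -0.14]
  return _methods._mean(a, axis=axis, dtype=dtype,
  ret = um.true_divide(
```

>>> apply_moves(plan=[[[60,0,0,0,0.146],[60,0,0,0,0.146],[60,0,0,0,0.146],[60,0,0,0,0.146],[60,0,0,0,0.146],[60,0,0,0,0.146],[60,0,0,0,0.146],[60,0,0,0,0.146],[60,0,0,0,0]]])

```text
time_s: 11.6
ee_pos: [0.5655, -0.1538, 0.1966]
eef_rot: [0.0, 0.999, 0.047, -0.0]
contact_force: [0.2, -0.7, 0.6]
width: 0.639
grasp_force: 0.0
```

>>> apply_moves(plan=[[[60,0,-1,0,0],[60,0,-1,0,0],[60,0,-1,0,0],[60,0,-1,0,0],[60,0,-1,0,0],[60,0,-1,0,0],[60,0,-1,0,0],[60,0,-1,0,0],[60,0,-1,0,0],[60,0,-1,0,0],[60,0,-1,0,0],[60,0,-1,0,0],[60,0,-1,0,0],[60,0,-1,0,0],[60,0,-1,0,0],[60,0,-1,0,0],[60,0,-1,0,0],[60,0,-1,0,0],[60,0,-1,0,0],[60,0,-1,0,0]]])

```text
time_s: 13.6
ee_pos: [0.5175, 0.3447, 0.1968]
eef_rot: [0.0, 0.999, 0.05, -0.0]
contact_force: [0.5, -0.4, 0.3]
width: 0.64
grasp_force: 0.0
```

```bash
cat > scr.py <<'E'
from h import *
p,d,i=shot('wrist')
W=cloud(d,i);hsv=cv2.cvtColor(p,cv2.COLOR_BGR2HSV); H,S=hsv[...,0],hsv[...,1]; z=W[...,2]; y=W[...,1]
try:
    m=big((z>.05)&(z<.065)&(y>.3)&(W[...,0]>.4)); G=rect(W[m]); print('grip',G,np.median(W[m],0),m.sum())
    m=big(((H<7)|(H>173))&(S>100)&(z<.03)&(y>.3)); print('foot',rect(W[m]),np.median(W[m],0),m.sum())
    m=big((H>45)&(H<80)&(S>100)&(y>.3)&(z<.01)); print('green',rect(W[m]),np.median(W[m],0))
except Exception as e: print(e)
cv2.imwrite('pics/w2.png',p)
print(r.read_state()['joints'].round(2)); go([G[0][0],G[0][1],.032],G[2])
E
python3 scr.py
```

```text
grip (array([0.51089673, 0.42784637]), array([89.4, 26.6]), np.float64(0.1076270282131584)) [0.51421909 0.42738787 0.05706487] 1903
foot (array([0.51306165, 0.43206537]), array([102.9,  56. ]), np.float64(0.1097142973622649)) [0.53409256 0.41349831 0.0153907 ] 1203
green (array([0.50762299, 0.41758365]), array([150.4,  89.8]), np.float64(0.07711271153535537)) [0.53698611 0.39249503 0.00124373]
[-1.12  0.5   0.66  1.66 -0.34  1.1  -1.83]
t 13.65 at [0.5162 0.3492 0.1964] turn(first) -0.002 units [ 0.13 -3.14  6.58]
```

View pics/w2.png

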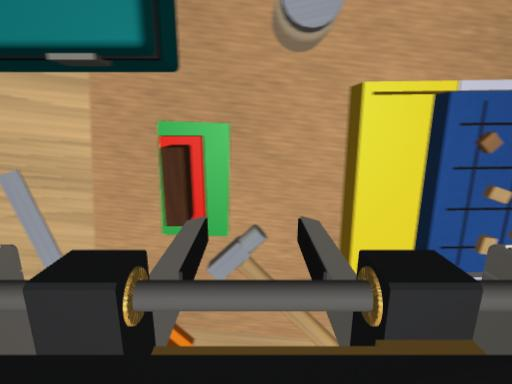

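>>> apply_moves(plan=[[[64,0.03,-0.8,0.5,0],[64,0.03,-0.8,0.5,0],[64,0.03,-0.8,0.6,0],[64,0.04,-0.74,0.5,0],[64,0,0,0.8,0],[64,0,0,0.8,0],[64,0,0,0.8,0],[64,0,0,0.8,0],[64,0,0,0.8,0],[64,0,0,0.3,0],[64,0,0,0.15,0],[64,0,0,0,0],[0,0,0,0,0],[0,0,0,0,0],[0,0,0,0,0],[0,0,0,0,0]]], squeeze=30)

```text
time_s: 15.25
ee_pos: [0.5136, 0.4227, 0.0337]
eef_rot: [-0.0, 0.999, 0.048, 0.0]
contact_force: [-0.1, 2.0, 1.5]
width: 0.377
grasp_force: 1.0
```

```bash
python3 -c "
from h import *
s=r.read_state();print(s['width'],s['grasp_force'],s['contact_force'])
go([.511,.4278,.032],.11)"
```

```text
0.3765171658951944 1.0038933902978897 [-0.12450173  2.01167899  1.50829882]
t 15.25 at [0.5136 0.4227 0.0337] turn(first) -0.014 units [-0.08 -0.22  0.07]
```

>>> apply_moves(plan=[[[0,-0.05,-0.1,0,0],[0,0,0,0,0],[0,0,0,0,0],[0,0,0,0,0],[0,0,0,-0.4,0],[0,0,0,-0.6,0],[0,0,0,-0.8,0],[0,0,0,-0.8,0],[0,0,0,0,0]]])

```text
time_s: 16.15
ee_pos: [0.5133, 0.4251, 0.1017]
eef_rot: [-0.001, 0.999, 0.048, 0.002]
contact_force: [0.7, -0.0, -1.2]
width: 0.272
grasp_force: 30.0
```

```bash
cat >> h.py <<'E'
B=np.array([.5472,.0142]); SY=.11
def st(x,y): # station mm -> world xy
    c,s=np.cos(SY),np.sin(SY); return B+np.array([c*x-s*y,s*x+c*y])/1000
def tost(P):
    c,s=np.cos(SY),np.sin(SY); d=(np.asarray(P)[...,:2]-B)*1000; return np.stack([c*d[...,0]+s*d[...,1],-s*d[...,0]+c*d[...,1]],-1)
E
cat > chips.py <<'E'
from h import *
p,d,i=shot('top'); W=cloud(d,i); q=tost(W); z=W[...,2]; hsv=cv2.cvtColor(p,cv2.COLOR_BGR2HSV)
m=(hsv[...,0]<22)&(hsv[...,0]>4)&(hsv[...,1]>60)&(abs(q[...,0])<112)&(q[...,1]>-122)&(q[...,1]<200)&(z<.08)
n,l,s,c=cv2.connectedComponentsWithStats(m.astype(np.uint8))
for k in range(1,n):
    if s[k,4]>8: print('chip st',q[l==k].mean(0).round(),'z',np.median(z[l==k]).round(3),s[k,4])
E
python3 chips.py; python3 -c "
from h import *
p,d,i=shot('wrist');cv2.imwrite('pics/w3.png',p)
s=r.read_state();print(s['width'],s['grasp_force'],s['contact_force'],s['joints'].round(2),s['ee_pos'])
go(list(st(50,-75))+[.14],.11)"
```

```text
chip st [ 58. -22.] z 0.049 16
chip st [54. 64.] z 0.048 21
chip st [ -1. -11.] z 0.048 21
chip st [-6. 42.] z 0.048 22
chip st [-54.   4.] z 0.047 18
chip st [-70.  43.] z 0.046 22
0.2775303212732558 29.997841715812683 [ 0.27346237  0.34010964 -1.76422669] [-1.14  0.68  0.58  1.62 -0.43  0.98 -1.89] [0.51198148 0.42451831 0.09865646]
t 16.25 at [0.512  0.4245 0.0987] turn(first) -0.014 units [ 1.6  19.47 -1.66]
```

```bash
python3 -c "
from h import *
go(list(st(37,-80))+[.12],.11)"
```

```text
t 16.25 at [0.512  0.4245 0.0987] turn(first) -0.014 units [ 1.08 19.67 -0.86]
```

>>> apply_moves(plan=[[[0,0,0,-0.9,-0.014],[0,0.05,0.5,0,0],[0,0.05,0.9,0,0],[0,0.05,0.9,0,0],[0,0.05,0.9,0,0],[0,0.05,0.9,0,0],[0,0.05,0.9,0,0],[0,0.05,0.9,0,0],[0,0.05,0.9,0,0],[0,0.05,0.9,0,0],[0,0.05,0.9,0,0],[0,0.05,0.9,0,0],[0,0.05,0.9,0,0],[0,0.05,0.9,0,0],[0,0.05,0.9,0,0],[0,0.05,0.9,0,0],[0,0.05,0.9,0,0],[0,0.05,0.9,0,0],[0,0.05,0.9,0,0],[0,0.05,0.9,0,0]]])

```text
time_s: 18.25
ee_pos: [0.5805, 0.0104, 0.1196]
eef_rot: [0.0, 0.999, 0.054, -0.001]
contact_force: [0.3, -0.2, -1.9]
width: 0.276
grasp_force: 30.0
```

>>> apply_moves(plan=[[[0,0.1,0.9,0,0],[0,0.05,0.9,0,0],[0,0.05,0.9,0,0],[0,0,0.3,0,0],[0,0,0,0,0],[0,0,0,0,0]]])

```text
time_s: 18.85
ee_pos: [0.5941, -0.0611, 0.1202]
eef_rot: [-0.0, 0.998, 0.055, -0.0]
contact_force: [-0.2, -0.8, -1.7]
width: 0.274
grasp_force: 30.0
```

```bash
python3 -c "
from h import *
s=r.read_state(); print(s['width'],s['grasp_force'],s['contact_force'])
p,d,i=shot('side');cv2.imwrite('pics/s4.png',cv2.resize(p[130:280,180:380],None,fx=3,fy=3))
go(list(st(37,-80))+[.0685],.11)"
```

```text
0.274321281127308 29.997897148132324 [-0.16185551 -0.81052617 -1.68663163]
t 18.9 at [ 0.5943 -0.0607  0.1203] turn(first) 0.001 units [-0.06  0.02  2.07]
```

View pics/s4.png

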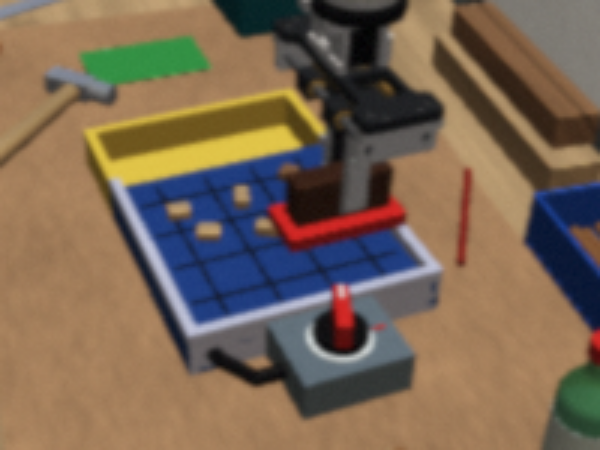

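The scraper is held level over the +x half of the bed, at (335,205) in the crop. The green mat is free and the knob is turned.

>>> apply_moves(plan=[[[0,0,0,0.6,0],[0,0,0,0.6,0],[0,0,0,0.4,0],[0,0,0,0.3,0],[0,0,0,0.15,0],[0,0,0,0,0],[0,0,0,0.02,0],[0,0,0,0,0]]])

```text
time_s: 19.7
ee_pos: [0.5948, -0.0619, 0.0694]
eef_rot: [0.0, 0.998, 0.055, 0.0]
contact_force: [0.2, 0.5, -2.2]
width: 0.275
grasp_force: 30.0
```

>>> apply_moves(plan=[[[0,0,0,0.04,0],[0,0,0,0.02,0],[0,0,0,0,0]]])

```text
time_s: 20.0
ee_pos: [0.5946, -0.0618, 0.0675]
eef_rot: [0.0, 0.998, 0.055, 0.0]
contact_force: [-0.1, -0.3, -1.6]
width: 0.274
grasp_force: 30.0
```

>>> apply_moves(plan=[[[0,0,0,0.03,0],[0,0,0,0,0]]])

```text
time_s: 20.2
ee_pos: [0.5945, -0.0618, 0.0667]
eef_rot: [0.0, 0.998, 0.055, -0.0]
contact_force: [-1.0, -0.0, -2.2]
width: 0.277
grasp_force: 30.0
```

>>> apply_moves(plan=[[[0,0,-0.2,0,0],[0,0,-0.4,0,0],[0,0,-0.4,0,0],[0,0,-0.4,0,0],[0,0,-0.4,0,0],[0,0,-0.4,0,0],[0,0,-0.4,0,0],[0,0,-0.4,0,0],[0,0,-0.4,0,0],[0,0,-0.4,0,0],[0,0,-0.4,0,0],[0,0,-0.4,0,0],[0,0,-0.4,0,0],[0,0,-0.4,0,0],[0,0,-0.4,0,0],[0,0,-0.4,0,0],[0,0,-0.4,0,0],[0,0,-0.4,0,0],[0,0,-0.4,0,0],[0,0,0,0,0]]])

```text
time_s: 22.2
ee_pos: [0.574, 0.1239, 0.0666]
eef_rot: [-0.0, 0.998, 0.056, -0.0]
contact_force: [-0.4, 0.3, -1.8]
width: 0.276
grasp_force: 30.0
```

```bash
python3 -c "
from h import *
s=r.read_state(); print(s['width'],tost(s['ee_pos']))"; python3 chips.py
```

```text
0.276416277888907 [ 38.71213993 106.0861038 ]
chip st [-54.   4.] z 0.047 18
chip st [-70.  43.] z 0.048 22
```

>>> apply_moves(plan=[[[0,0,0.1,-0.5,0],[0,0,0.1,-0.8,0],[0,0,0.5,-0.8,0],[0,-0.4,0.8,0,0],[0,-0.5,0.9,0,0],[0,-0.5,0.9,0,0],[0,-0.5,0.9,0,0],[0,-0.5,0.9,0,0],[0,-0.5,0.9,0,0],[0,-0.4,0.9,0,0],[0,0,0.5,0,0],[0,0,0,0,0],[0,0,0,0,0]]])

```text
time_s: 23.55
ee_pos: [0.513, -0.0707, 0.1196]
eef_rot: [-0.0, 0.999, 0.055, 0.0]
contact_force: [1.0, -0.4, -1.6]
width: 0.276
grasp_force: 30.0
```

```bash
python3 chips.py; python3 -c "
from h import *
s=r.read_state(); print(s['width'],tost(s['ee_pos']));go(list(st(-48,-80))+[.067],.11)"
```

```text
chip st [ 55. 139.] z 0.018 35
chip st [ -5. 130.] z 0.021 13
chip st [-10. 152.] z 0.017 15
chip st [-69.  44.] z 0.048 18
0.27479762116543954 [-43.33610928 -80.12467754]
t 23.6 at [ 0.5129 -0.0702  0.1194] turn(first) 0.0 units [-0.19 -0.    2.09]
```

>>> apply_moves(plan=[[[0,-0.1,0,0.6,0],[0,-0.1,0,0.6,0],[0,0,0,0.4,0],[0,0,0,0.3,0],[0,0,0,0.1,0],[0,0,0,0.06,0],[0,0,0,0,0],[0,0,0,0.04,0],[0,0,0,0,0]]])

```text
time_s: 24.5
ee_pos: [0.5077, -0.0714, 0.0669]
eef_rot: [0.0, 0.998, 0.055, 0.0]
contact_force: [-0.0, -0.3, -2.2]
width: 0.275
grasp_force: 30.0
```

>>> apply_moves(plan=[[[0,0,-0.2,0,0],[0,0,-0.4,0,0],[0,0,-0.4,0,0],[0,0,-0.4,0,0],[0,0,-0.4,0,0],[0,0,-0.4,0,0],[0,0,-0.4,0,0],[0,0,-0.4,0,0],[0,0,-0.4,0,0],[0,0,-0.4,0,0],[0,0,-0.4,0,0],[0,0,-0.4,0,0],[0,0,-0.4,0,0],[0,0,-0.4,0,0],[0,0,-0.4,0,0],[0,0,-0.4,0,0],[0,0,-0.4,0,0],[0,0,-0.4,0,0],[0,0,-0.4,0,0],[0,0,0,0,0]]])

```text
time_s: 26.5
ee_pos: [0.4871, 0.114, 0.0666]
eef_rot: [-0.0, 0.998, 0.056, -0.0]
contact_force: [0.3, -0.8, -2.2]
width: 0.279
grasp_force: 30.0
```

>>> apply_moves(plan=[[[0,0,0.1,-0.5,0],[0,0,0,-0.8,0],[0,0,0,-0.8,0],[0,0,-0.5,-0.4,0],[0,0,-0.9,0,0],[0,0,-0.9,0,0],[0,0,-0.9,0,0],[0,0,-0.9,0,0],[0,0,0,0,0],[0,0,0,0,0]]])

```text
time_s: 27.5
ee_pos: [0.4766, 0.2112, 0.1298]
eef_rot: [0.0, 0.999, 0.055, 0.0]
contact_force: [0.8, 0.1, -2.2]
width: 0.275
grasp_force: 30.0
```

```bash
python3 chips.py; python3 -c "
from h import *
s=r.read_state(); print(s['width'],tost(s['ee_pos']))
p,d,i=shot('top');W=cloud(d,i)
cv2.imwrite('pics/t5.png',cv2.resize(p[95:295,100:420],None,fx=2.5,fy=2.5,interpolation=cv2.INTER_CUBIC))
v,u=np.mgrid[0:384,0:512]
hsv=cv2.cvtColor(p,cv2.COLOR_BGR2HSV);g=big((u>125)&(u<165)&(v>160)&(v<220)&(hsv[...,0]>45)&(hsv[...,0]<80)&(hsv[...,1]>100))
P=np.array([onplane(i,a,b,.002) for a,b in zip(u[g],v[g])]);print('mat',rect(P),g.sum())
go([.5076,.418,.1],.06)"
```

```text
chip st [ 55. 139.] z 0.019 35
chip st [ -6. 130.] z 0.02 12
chip st [-82. 147.] z 0.016 16
0.27635709160356503 [-48.56667258 203.07074175]
mat (array([0.50584082, 0.44600232]), array([147.2,  30.7]), np.float64(0.07764350450774349)) 286
t 27.6 at [0.4767 0.2106 0.1297] turn(first) 0.048 units [ 1.73 -8.21  1.19]
```

View pics/t5.png

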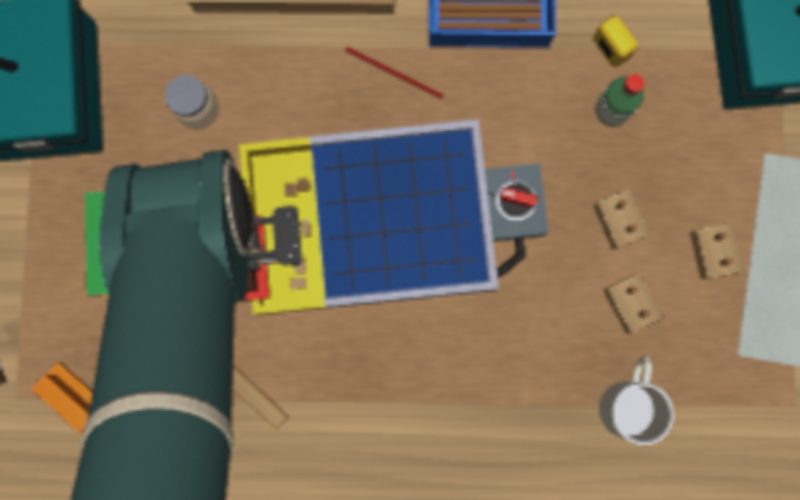

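The bed is clear and the chips lie in the yellow tray, at (297,187), (305,230) and (298,277). The mat is at (95,243), partly under the arm.

>>> apply_moves(plan=[[[0,0.2,-0.8,0,0.03],[0,0.2,-0.85,0,0],[0,0.2,-0.85,0,0],[0,0.2,-0.85,0,0],[0,0.2,-0.85,0,0],[0,0.2,-0.85,0,0],[0,0.2,-0.85,0,0],[0,0.2,-0.85,0,0],[0,0.1,-0.8,0,0],[0,0.1,-0.65,0,0],[0,0,0,1,0],[0,0,0,0,0],[0,0,0,0,0]]])

```text
time_s: 28.9
ee_pos: [0.5048, 0.4186, 0.1045]
eef_rot: [0.001, 0.999, 0.039, -0.0]
contact_force: [0.6, -0.4, -2.4]
width: 0.27
grasp_force: 30.0
```

```bash
python3 -c "
from h import *
go([.5096,.4178,.0345],.077)
p,d,i=shot('wrist');W=cloud(d,i);hsv=cv2.cvtColor(p,cv2.COLOR_BGR2HSV);H,S=hsv[...,0],hsv[...,1]
m=(H>45)&(H<80)&(S>100)&(W[...,1]>.3)&(W[...,2]<.02)&(abs(W[...,0]-.5)<.15);print(rect(W[m]),m.sum())
m=big((W[...,2]>.06)&(W[...,2]<.13)&((H<8)|(H>172))&(S>100)&(abs(W[...,0]-.5)<.12));print('foot',rect(W[m]),np.median(W[m],0),m.sum())
"
```

```text
t 28.9 at [0.5048 0.4186 0.1045] turn(first) 0.001 units [0.19 0.04 2.8 ]
(array([0.52639856, 0.41756628]), array([112.4,  90.6]), np.float64(0.06223088414020861)) 4474
foot (array([0.53465271, 0.4194032 ]), array([51.6, 45.7]), np.float64(-1.4940686667412746)) [0.54576126 0.42061378 0.08635707] 2881
```

>>> apply_moves(plan=[[[0,0.1,0,0.6,0],[0,0.1,0,0.6,0],[0,0,0,0.6,0],[0,0,0,0.5,0],[0,0,0,0.3,0],[0,0,0,0.15,0],[0,0,0,0,0],[0,0,0,0.04,0],[0,0,0,0,0]]])

```text
time_s: 29.85
ee_pos: [0.5094, 0.4205, 0.0349]
eef_rot: [-0.0, 0.999, 0.04, 0.0]
contact_force: [0.2, -0.2, -1.4]
width: 0.276
grasp_force: 30.0
```

```bash
python3 -c "
from h import *
go([.5096,.4178,.0335],.077);print(r.read_state()['contact_force'])"
```

```text
t 29.85 at [0.5094 0.4205 0.0349] turn(first) 0.003 units [-0.    0.11  0.06]
[ 0.21428229 -0.15818054 -1.39550601]
```

>>> apply_moves(plan=[[[0,0,0.1,0.03,0],[0,0,0,0.03,0],[0,0,0,0,0],[60,0,0,0,0],[60,0,0,0,0],[60,0,0,0,0],[60,0,0,0,0],[60,0,0,-0.5,0],[60,0,0,-0.8,0],[60,0,0,-1,0],[60,0,0,-1,0],[60,0,0,-1,0],[60,0,0,-1,0],[60,0,0,-1,0],[60,0,0,0,0]]])

```text
time_s: 31.35
ee_pos: [0.5108, 0.4184, 0.1948]
eef_rot: [-0.002, 0.999, 0.04, 0.002]
contact_force: [0.7, -0.7, 0.3]
width: 0.639
grasp_force: 0.0
```

```bash
python3 scr.py | head -3; python3 -c "
from h import *
go([.5435,-.308,.2],.38)"; python3 meas.py 2>/dev/null | grep block
```

```text
grip (array([0.50787262, 0.41568668]), array([89. , 25.5]), np.float64(0.08848525827259124)) [0.51054176 0.4155759  0.05724096] 1850
foot (array([0.50724319, 0.41545657]), array([108.7,  50.9]), np.float64(0.08034608870433435)) [0.51890507 0.42130238 0.01527843] 1709
green (array([0.50746219, 0.41593967]), array([150.1,  90. ]), np.float64(0.06793568728434862)) [0.52359809 0.42131613 0.00128333]
t 31.4 at [0.51   0.4181 0.1927] turn(first) -0.3 units [-9.53 27.47 -0.35]
block0 [ 0.558 -0.303  0.   ] 0.74
block0 [ 0.505 -0.438  0.   ] 0.57
block (array([ 0.4976908 , -0.43933408]), array([68.4, 51.1]), np.float64(0.23067062992359477)) [ 0.495 -0.436  0.036] 0.92 251
block (array([ 0.5429209 , -0.30699216]), array([69.4, 51. ]), np.float64(0.400138222729697)) [ 0.543 -0.306  0.036] 0.87 263
block (array([ 0.42375513, -0.31910684]), array([66.9, 48.6]), np.float64(0.4907863672815962)) [ 0.424 -0.317  0.035] 0.57 245
block (array([0.54674988, 0.01338518]), array([420.5, 241.1]), np.float64(-1.4574841570565837)) [0.547 0.    0.036] 0.23 4706
```

>>> apply_moves(plan=[[[74,0,0,0,-0.15],[74,0,0,0,-0.15],[74,-0.33,0.95,0,0],[74,-0.33,0.95,0,0],[74,-0.33,0.95,0,0],[74,-0.33,0.95,0,0],[74,-0.33,0.95,0,0],[74,-0.33,0.95,0,0],[74,-0.33,0.95,0,0],[74,-0.33,0.95,0,0],[74,-0.33,0.95,0,0],[74,-0.33,0.95,0,0],[74,-0.33,0.95,0,0],[74,-0.33,0.95,0,0],[74,-0.33,0.95,0,0],[74,-0.33,0.95,0,0],[74,-0.33,0.95,0,0],[74,-0.33,0.95,0,0],[74,-0.33,0.95,0,0],[74,-0.33,0.95,0,0]]])

```text
time_s: 33.85
ee_pos: [0.5299, -0.0354, 0.1905]
eef_rot: [0.0, 0.982, 0.189, 0.0]
contact_force: [-0.7, 0.3, -0.0]
width: 0.791
grasp_force: 0.0
```

>>> apply_moves(plan=[[[74,-0.33,0.95,0,0],[74,-0.33,0.95,0,0],[74,-0.33,0.95,0,0],[74,-0.33,0.95,0,0],[74,-0.33,0.95,0,0],[74,-0.33,0.95,0,0],[74,-0.33,0.95,0,0],[74,-0.33,0.95,0,0],[74,0,0,0,0],[74,0,0,0,0]]])

```text
time_s: 34.85
ee_pos: [0.5389, -0.2354, 0.1903]
eef_rot: [0.0, 0.982, 0.188, -0.0]
contact_force: [-0.1, 0.2, 0.2]
width: 0.784
grasp_force: 0.0
```

```bash
cat > blk.py <<'E'
from h import *
import sys
t=np.array([float(a) for a in sys.argv[1:3]]); z0=float(sys.argv[3]) if len(sys.argv)>3 else 0
p,d,i=shot('wrist'); W=cloud(d,i); z=W[...,2]-z0; hsv=cv2.cvtColor(p,cv2.COLOR_BGR2HSV)
m=(z>.028)&(z<.042)&(np.hypot(W[...,0]-t[0],W[...,1]-t[1])<.06)
m=big(m); c,s,y=rect(W[m]); print('block',c.round(4),s,round(y,3),np.median(z[m]).round(4),m.sum(),'station',tost(c).round(1))
m2=(z>.055)&(z<.072)&(np.hypot(W[...,0]-t[0],W[...,1]-t[1])<.06)
n,l,st_,_=cv2.connectedComponentsWithStats(m2.astype(np.uint8))
D=[W[l==k].mean(0)[:2] for k in range(1,n) if st_[k,4]>8]; print('dowels',np.round(D,4))
if len(D)==2: print('mid',np.mean(D,0).round(4),'yaw',round(float(np.arctan2(*(D[0]-D[1])[::-1])),3))
cv2.imwrite('pics/blk.png',p); print(r.read_state()['joints'].round(2)); go(list(c)+[z0+.017],y)
E
python3 blk.py .543 -.307
```

```text
block [ 0.5442 -0.3067] [69.6 50.1] 0.381 0.0344 2048 station [ -38.2 -318.7]
dowels [[ 0.5611 -0.299 ]]
[-0.21  0.47  0.75  1.76 -0.36  1.06 -0.52]
t 34.9 at [ 0.5391 -0.2347  0.1903] turn(first) -0.002 units [-0.88  2.75  6.93]
```

>>> apply_moves(plan=[[[74,-0.3,0.9,0.5,0],[74,-0.3,0.9,0.5,0],[74,-0.28,0.9,0.5,0],[74,0,0.05,0.8,0],[74,0,0,0.9,0],[74,0,0,0.9,0],[74,0,0,0.9,0],[74,0,0,0.9,0],[74,0,0,0.6,0],[74,0,0,0.25,0],[74,0,0,0.1,0],[74,0,0,0,0]]])

```text
time_s: 36.1
ee_pos: [0.5445, -0.3073, 0.0198]
eef_rot: [0.0, 0.982, 0.189, 0.0]
contact_force: [0.5, 0.1, 0.6]
width: 0.788
grasp_force: 0.0
```

```bash
python3 -c "
from h import *
go([.5442,-.3067,.017],.381)"
```

```text
t 36.1 at [ 0.5445 -0.3073  0.0198] turn(first) -0.001 units [-0.   -0.03  0.11]
```

>>> apply_moves(plan=[[[74,0,0,0.1,0],[20,0,0,0,0],[20,0,0,0,0],[20,0,0,0,0],[20,0,0,0,0],[20,0,0,0,0],[20,0,0,0,0],[20,0,0,-0.5,0],[20,0,0,-0.8,0],[20,0,0,-1,0],[20,0,0,-1,0],[20,0,0,-1,0],[20,0,0,0,0]]], squeeze=20)

```text
time_s: 37.4
ee_pos: [0.5454, -0.3083, 0.1281]
eef_rot: [0.001, 0.982, 0.189, 0.002]
contact_force: [-0.2, 0.3, -0.6]
width: 0.529
grasp_force: 20.0
```

```bash
python3 -c "
from h import *
print(r.read_state()['width']*94); go(list(st(60,-55))+[.13],.11)"
```

```text
49.71586686608025
t 37.4 at [ 0.5454 -0.3083  0.1281] turn(first) 0.269 units [  3.89 -10.61  -0.09]
```

>>> apply_moves(plan=[[[20,0,0,0,0.135],[20,0,0,0,0.134],[20,0.32,-0.88,0,0],[20,0.32,-0.88,0,0],[20,0.32,-0.88,0,0],[20,0.32,-0.88,0,0],[20,0.32,-0.88,0,0],[20,0.32,-0.88,0,0],[20,0.32,-0.88,0,0],[20,0.32,-0.88,0,0],[20,0.32,-0.88,0,0],[20,0.32,-0.88,0,0],[20,0.32,-0.88,0,0],[20,0.32,-0.88,0,0],[20,0,0,0,0],[20,0,0,0,0]]])

```text
time_s: 39.0
ee_pos: [0.6102, -0.0342, 0.1242]
eef_rot: [0.0, 0.998, 0.056, -0.0]
contact_force: [0.4, -0.6, -1.5]
width: 0.527
grasp_force: 20.0
```

```bash
python3 blk.py $(python3 -c "
from h import *
s=r.read_state()['ee_pos'];print(s[0],s[1],s[2]-.017)"); python3 -c "
from h import *
print(r.read_state()['width']*94); go(list(st(60,-55))+[.054],.11)"
```

```text
block [ 0.6188 -0.0348] [73.5 53.9] -1.456 0.0344 7841 station [ 65.8 -56.6]
dowels [[ 0.6296 -0.0335]
 [ 0.6169 -0.0054]
 [ 0.6233 -0.0637]
 [ 0.5911 -0.0377]]
[-0.54  0.61  0.76  1.75 -0.49  0.98 -1.05]
t 39.05 at [ 0.6101 -0.035   0.1243] turn(first) 1.566 units [ 0.03 -0.35  0.  ]
49.64736656182802
t 39.05 at [ 0.6101 -0.035   0.1243] turn(first) 0.0 units [ 0.12 -0.03  2.81]
```

View pics/blk.png

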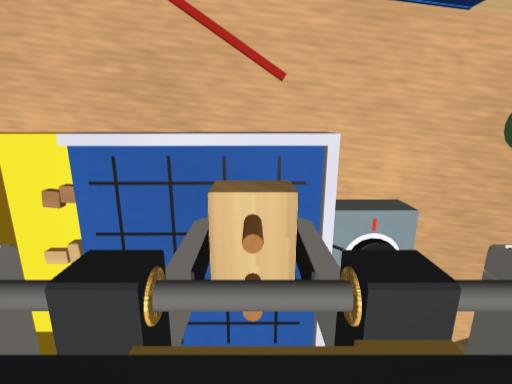

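The block is held upright and square, with its dowels at (254,240) between the fingers, over the clear bed.

>>> apply_moves(plan=[[[20,0.05,0,0.7,0],[20,0.05,0,0.7,0],[20,0,0,0.6,0],[20,0,0,0.5,0],[20,0,0,0.25,0],[20,0,0,0.05,0],[20,0,0,0,0],[20,0,0,0,0]]])

```text
time_s: 39.85
ee_pos: [0.6133, -0.034, 0.0548]
eef_rot: [0.0, 0.998, 0.055, 0.0]
contact_force: [0.4, 0.2, 0.0]
width: 0.53
grasp_force: 20.0
```

>>> apply_moves(plan=[[[20,0,0,0.04,0],[20,0,0,0,0]]])

```text
time_s: 40.05
ee_pos: [0.613, -0.0339, 0.0535]
eef_rot: [-0.0, 0.998, 0.055, 0.0]
contact_force: [-0.2, -0.4, -0.8]
width: 0.531
grasp_force: 20.0
```

Release and rise.

>>> apply_moves(plan=[[[20,0,0,0.04,0],[20,0,0,0,0],[70,0,0,0,0],[70,0,0,0,0],[70,0,0,0,0],[70,0,0,0,0],[70,0,0,-0.4,0],[70,0,0,-0.8,0],[70,0,0,-1,0],[70,0,0,-1,0],[70,0,0,-1,0],[70,0,0,-1,0],[70,0,0,0,0]]])

```text
time_s: 41.35
ee_pos: [0.6143, -0.0344, 0.186]
eef_rot: [-0.0, 0.998, 0.055, 0.002]
contact_force: [0.4, 0.4, -0.5]
width: 0.745
grasp_force: 0.0
```

```bash
python3 blk.py .613 -.034 .035; python3 meas.py 2>/dev/null | egrep "^block \(|scr grip"; python3 -c "
from h import *
go([.424,-.315,.19],.48)"
```

```text
block [ 0.6134 -0.0356] [70.2 49.9] 0.107 0.0343 2948 station [ 60.3 -56.8]
dowels [[ 0.6319 -0.0336]
 [ 0.5965 -0.0373]]
mid [ 0.6142 -0.0355] yaw 0.106
[-0.58  0.55  0.81  1.7  -0.44  1.09 -1.09]
t 41.4 at [ 0.6136 -0.0341  0.1842] turn(first) 0.004 units [-0.03  0.06  5.29]
block (array([ 0.49860767, -0.43919153]), array([69.7, 52. ]), np.float64(0.20116976255386465)) [ 0.498 -0.437  0.036] 0.79 273
block (array([ 0.42368387, -0.31876407]), array([66.2, 49.1]), np.float64(0.4690892609855841)) [ 0.424 -0.317  0.035] 0.74 238
scr grip top (array([0.50640533, 0.4146355 ]), array([90.3, 29. ]), np.float64(0.10189999183510556)) [0.50822946 0.41264959 0.05804579] 223
t 41.85 at [ 0.6128 -0.034   0.1819] turn(first) -0.369 units [-11.89   6.48  -0.32]
```

>>> apply_moves(plan=[[[74,0,0,0,-0.125],[74,0,0,0,-0.122],[74,0,0,0,-0.122],[74,-0.85,0.36,0,0],[74,-0.85,0.36,0,0],[74,-0.85,0.36,0,0],[74,-0.85,0.36,0,0],[74,-0.85,0.36,0,0],[74,-0.85,0.36,0,0],[74,-0.85,0.36,0,0],[74,-0.85,0.36,0,0],[74,-0.85,0.36,0,0],[74,-0.85,0.36,0,0],[74,-0.85,0.36,0,0],[74,-0.85,0.36,0,0],[74,-0.85,0.36,0,0],[74,-0.85,0.36,0,0],[74,0,0,0,0],[74,0,0,0,0]]])

```text
time_s: 43.75
ee_pos: [0.4071, -0.2831, 0.1822]
eef_rot: [-0.0, 0.971, 0.237, 0.0]
contact_force: [0.2, 0.3, 0.4]
width: 0.786
grasp_force: 0.0
```

```bash
python3 blk.py .424 -.319
```

```text
block [ 0.4254 -0.3205] [69.8 49.9] 0.472 0.0343 2427 station [-157.8 -319.3]
dowels [[ 0.4416 -0.3117]
 [ 0.4097 -0.3278]]
mid [ 0.4257 -0.3197] yaw 0.467
[-0.17  0.31  0.85  1.99 -0.28  0.97 -0.27]
t 43.8 at [ 0.4075 -0.2827  0.1822] turn(first) 0.008 units [-0.05  1.67  6.61]
```

>>> apply_moves(plan=[[[74,-0.02,0.8,0.5,0.008],[74,-0.03,0.87,0.5,0],[74,0,0,0.8,0],[74,0,0,0.9,0],[74,0,0,0.9,0],[74,0,0,0.9,0],[74,0,0,0.9,0],[74,0,0,0.7,0],[74,0,0,0.3,0],[74,0,0,0.15,0],[74,0,0,0,0]]])

```text
time_s: 44.9
ee_pos: [0.4255, -0.3206, 0.0186]
eef_rot: [0.0, 0.972, 0.234, -0.0]
contact_force: [-0.2, 0.0, 0.9]
width: 0.789
grasp_force: 0.0
```

```bash
python3 -c "
from h import *
go([.4255,-.3203,.017],.47)"
```

```text
t 44.9 at [ 0.4255 -0.3206  0.0186] turn(first) 0.002 units [ 0.01 -0.01  0.07]
```

>>> apply_moves(plan=[[[74,0,0,0.05,0],[20,0,0,0,0],[20,0,0,0,0],[20,0,0,0,0],[20,0,0,0,0],[20,0,0,0,0],[20,0,0,0,0],[20,0,0,-0.5,0],[20,0,0,-0.8,0],[20,0,0,-1,0],[20,0,0,-1,0],[20,0,0,-1,0],[20,0,0,0,0]]], squeeze=20)

```text
time_s: 46.2
ee_pos: [0.4262, -0.3217, 0.128]
eef_rot: [0.001, 0.972, 0.234, 0.002]
contact_force: [-0.7, 0.0, -1.2]
width: 0.53
grasp_force: 20.0
```

```bash
python3 -c "
from h import *
print(r.read_state()['width']*94); go(list(st(-60,-55))+[.128],.11)"
```

```text
49.79634640314187
t 46.2 at [ 0.4262 -0.3217  0.128 ] turn(first) 0.361 units [ 3.890e+00 -1.063e+01 -1.000e-02]
```

>>> apply_moves(plan=[[[20,0,0,0,0.12],[20,0,0,0,0.12],[20,0,0,0,0.12],[20,0.32,-0.88,0,0],[20,0.32,-0.88,0,0],[20,0.32,-0.88,0,0],[20,0.32,-0.88,0,0],[20,0.32,-0.88,0,0],[20,0.32,-0.88,0,0],[20,0.32,-0.88,0,0],[20,0.32,-0.88,0,0],[20,0.32,-0.88,0,0],[20,0.32,-0.88,0,0],[20,0.32,-0.88,0,0],[20,0.32,-0.88,0,0],[20,0,0,0,0],[20,0,0,0,0]]])

```text
time_s: 47.9
ee_pos: [0.4909, -0.0476, 0.1246]
eef_rot: [0.0, 0.998, 0.056, -0.0]
contact_force: [0.0, -0.1, 0.0]
width: 0.528
grasp_force: 20.0
```

```bash
python3 blk.py $(python3 -c "
from h import *
s=r.read_state()['ee_pos'];print(s[0],s[1],s[2]-.017)") | grep -A4 dow; python3 -c "
from h import *
print(r.read_state()['width']*94); go(list(st(-60,-55))+[.054],.11)"
```

```text
dowels [[ 0.5107 -0.0469]
 [ 0.4975 -0.0189]
 [ 0.504  -0.0771]
 [ 0.4718 -0.0512]]
[-0.69  0.43  0.89  2.04 -0.44  0.87 -1.01]
50.4424524045082
t 47.95 at [ 0.4908 -0.0483  0.1247] turn(first) 0.001 units [ 0.12 -0.04  2.83]
```

>>> apply_moves(plan=[[[20,0.05,-0.02,0.7,0],[20,0.05,-0.02,0.7,0],[20,0,0,0.6,0],[20,0,0,0.5,0],[20,0,0,0.25,0],[20,0,0,0.05,0],[20,0,0,0,0],[20,0,0,0,0]]])

```text
time_s: 48.75
ee_pos: [0.4938, -0.0465, 0.0552]
eef_rot: [0.0, 0.998, 0.056, 0.0]
contact_force: [-0.0, -0.3, 0.2]
width: 0.528
grasp_force: 20.0
```

>>> apply_moves(plan=[[[20,0,0,0.04,0],[20,0,0,0,0]]])

```text
time_s: 48.95
ee_pos: [0.4936, -0.0463, 0.0539]
eef_rot: [-0.0, 0.998, 0.056, 0.0]
contact_force: [-0.0, 0.3, -0.9]
width: 0.529
grasp_force: 20.0
```

>>> apply_moves(plan=[[[20,0,0,0.05,0],[20,0,0,0,0],[70,0,0,0,0],[70,0,0,0,0],[70,0,0,0,0],[70,0,0,0,0],[70,0,0,-0.4,0],[70,0,0,-0.8,0],[70,0,0,-1,0],[70,0,0,-1,0],[70,0,0,-1,0],[70,0,0,-1,0],[70,0,0,0,0]]])

```text
time_s: 50.25
ee_pos: [0.4947, -0.0467, 0.1855]
eef_rot: [-0.0, 0.998, 0.056, 0.002]
contact_force: [0.2, -0.5, -0.5]
width: 0.746
grasp_force: 0.0
```

```bash
python3 blk.py .493 -.048 .035; python3 meas.py 2>/dev/null | egrep "^block \(|scr grip"; python3 -c "
from h import *
go([.4986,-.385,.19],.205)"
```

```text
block [ 0.4948 -0.048 ] [69.5 50.1] 0.108 0.0343 2913 station [-58.9 -56. ]
dowels [[ 0.5131 -0.0459]
 [ 0.4777 -0.0499]]
mid [ 0.4954 -0.0479] yaw 0.112
[-0.78  0.34  0.97  1.99 -0.34  0.98 -1.1 ]
t 50.3 at [ 0.4941 -0.0463  0.184 ] turn(first) 0.004 units [0.01 0.07 5.28]
block (array([ 0.4986026 , -0.43910196]), array([69.6, 52. ]), np.float64(0.20471301516043106)) [ 0.498 -0.436  0.036] 0.71 272
scr grip top (array([0.5065517 , 0.41477563]), array([90. , 27.6]), np.float64(0.08266819040493689)) [0.50857228 0.41270189 0.05884331] 221
t 50.75 at [ 0.4933 -0.0465  0.1822] turn(first) -0.093 units [-2.55 13.3  -0.31]
```

>>> apply_moves(plan=[[[74,0,0,0,-0.093],[74,-0.19,0.95,0,0],[74,-0.19,0.95,0,0],[74,-0.19,0.95,0,0],[74,-0.19,0.95,0,0],[74,-0.19,0.95,0,0],[74,-0.19,0.95,0,0],[74,-0.19,0.95,0,0],[74,-0.19,0.95,0,0],[74,-0.19,0.95,0,0],[74,-0.19,0.95,0,0],[74,-0.19,0.95,0,0],[74,-0.19,0.95,0,0],[74,-0.19,0.95,0,0],[74,-0.19,0.95,0,0],[74,0,0,0,0],[74,0,0,0,0]]])

```text
time_s: 52.45
ee_pos: [0.4956, -0.3858, 0.1821]
eef_rot: [-0.0, 0.995, 0.102, -0.0]
contact_force: [0.5, -0.2, 0.6]
width: 0.785
grasp_force: 0.0
```

```bash
python3 blk.py .4986 -.439
```

```text
block [ 0.5  -0.44] [69.4 50. ] 0.198 0.0344 2340 station [ -96.7 -446.3]
dowels [[ 0.5179 -0.4358]
 [ 0.4829 -0.4429]]
mid [ 0.5004 -0.4394] yaw 0.198
[ 0.01  0.6   0.86  1.66 -0.49  1.12 -0.36]
t 52.5 at [ 0.4959 -0.3851  0.1821] turn(first) 0.007 units [-0.27  2.19  6.6 ]
```

>>> apply_moves(plan=[[[74,-0.1,0.7,0.4,0.007],[74,-0.1,0.8,0.4,0],[74,-0.07,0.69,0.4,0],[74,0,0,0.8,0],[74,0,0,0.9,0],[74,0,0,0.9,0],[74,0,0,0.9,0],[74,0,0,0.9,0],[74,0,0,0.6,0],[74,0,0,0.25,0],[74,0,0,0.1,0],[74,0,0,0,0]]])

```text
time_s: 53.7
ee_pos: [0.5005, -0.4406, 0.0193]
eef_rot: [0.0, 0.995, 0.099, 0.0]
contact_force: [-0.3, -0.1, 0.4]
width: 0.786
grasp_force: 0.0
```

```bash
python3 -c "
from h import *
go([.5003,-.4397,.017],.198)"
```

```text
t 53.7 at [ 0.5005 -0.4406  0.0193] turn(first) 0.0 units [-0.   -0.04  0.09]
```

>>> apply_moves(plan=[[[74,0,-0.03,0.08,0],[20,0,0,0,0],[20,0,0,0,0],[20,0,0,0,0],[20,0,0,0,0],[20,0,0,0,0],[20,0,0,0,0],[20,0,0,-0.5,0],[20,0,0,-0.8,0],[20,0,0,-1,0],[20,0,0,-1,0],[20,0,0,-1,0],[20,0,0,-1,0],[20,0,0,-0.6,0],[20,0,0,0,0]]], squeeze=20)

```text
time_s: 55.2
ee_pos: [0.5007, -0.4405, 0.1671]
eef_rot: [0.001, 0.995, 0.099, 0.001]
contact_force: [-0.0, -0.3, -1.1]
width: 0.531
grasp_force: 20.0
```

```bash
python3 -c "
from h import *
print(r.read_state()['width']*94); go(list(st(0,42))+[.17],.11)"
```

```text
49.90318867459403
t 55.2 at [ 0.5007 -0.4405  0.1671] turn(first) 0.088 units [  3.85 -19.55  -0.15]
```

>>> apply_moves(plan=[[[20,0.1,-0.5,0,0.088],[20,0.19,-0.95,0,0],[20,0.19,-0.95,0,0],[20,0.19,-0.95,0,0],[20,0.19,-0.95,0,0],[20,0.19,-0.95,0,0],[20,0.19,-0.95,0,0],[20,0.19,-0.95,0,0],[20,0.19,-0.95,0,0],[20,0.19,-0.95,0,0],[20,0.19,-0.95,0,0],[20,0.19,-0.95,0,0],[20,0.19,-0.95,0,0],[20,0.19,-0.95,0,0],[20,0.19,-0.95,0,0],[20,0.19,-0.95,0,0],[20,0.19,-0.95,0,0],[20,0.19,-0.95,0,0],[20,0.19,-0.95,0,0],[20,0.19,-0.95,0,0]]])

```text
time_s: 57.2
ee_pos: [0.5399, 0.0325, 0.1636]
eef_rot: [0.0, 0.998, 0.055, -0.0]
contact_force: [0.7, -0.2, -0.4]
width: 0.529
grasp_force: 20.0
```

>>> apply_moves(plan=[[[20,0.1,-0.9,0,0],[20,0,0,0,0],[20,0,0,0,0]]])

```text
time_s: 57.5
ee_pos: [0.54, 0.0541, 0.1637]
eef_rot: [0.0, 0.998, 0.055, -0.0]
contact_force: [0.4, -1.0, -1.1]
width: 0.53
grasp_force: 20.0
```

```bash
python3 blk.py $(python3 -c "
from h import *
s=r.read_state()['ee_pos'];print(s[0],s[1],s[2]-.017)") | grep -A4 dow; python3 -c "
from h import *
print(r.read_state()['width']*94); go(list(st(0,42))+[.054],.11)"
```

```text
dowels [[0.5587 0.0547]
 [0.5466 0.0828]
 [0.5531 0.0246]
 [0.5205 0.0505]]
[-0.88  0.48  0.93  1.89 -0.45  1.   -1.21]
50.17490596191085
t 57.55 at [0.54   0.0534 0.1639] turn(first) -0.001 units [ 0.11 -0.09  4.4 ]
```

>>> apply_moves(plan=[[[20,0.05,-0.03,0.7,0],[20,0.06,-0.03,0.8,0],[20,0,0,0.8,0],[20,0,0,0.8,0],[20,0,0,0.6,0],[20,0,0,0.4,0],[20,0,0,0.2,0],[20,0,0,0.05,0],[20,0,0,0,0],[20,0,0,0,0]]])

```text
time_s: 58.55
ee_pos: [0.5433, 0.0559, 0.056]
eef_rot: [-0.0, 0.998, 0.055, 0.0]
contact_force: [-0.1, -0.1, -0.8]
width: 0.529
grasp_force: 20.0
```

>>> apply_moves(plan=[[[20,0,0,0.05,0],[20,0,0,0,0]]])

```text
time_s: 58.75
ee_pos: [0.543, 0.056, 0.0544]
eef_rot: [-0.0, 0.998, 0.055, 0.0]
contact_force: [-0.1, 0.2, -0.3]
width: 0.528
grasp_force: 20.0
```

>>> apply_moves(plan=[[[20,0,0,0.05,0],[20,0,0,0.02,0],[20,0,0,0,0],[70,0,0,0,0],[70,0,0,0,0],[70,0,0,0,0],[70,0,0,0,0],[70,0,0,-0.4,0],[70,0,0,-0.8,0],[70,0,0,-1,0],[70,0,0,-1,0],[70,0,0,-1,0],[70,0,0,-1,0],[70,0,0,0,0]]])

```text
time_s: 60.15
ee_pos: [0.5442, 0.0557, 0.1858]
eef_rot: [-0.001, 0.999, 0.055, 0.002]
contact_force: [0.7, -0.5, 0.1]
width: 0.743
grasp_force: 0.0
```

```bash
python3 blk.py .543 .056 .035; python3 -c "
from h import *
go([.566,-.1555,.18],1.31)"
```

```text
block [0.543  0.0541] [69.6 50. ] 0.109 0.0343 2903 station [ 0.2 40.1]
dowels [[0.5612 0.0561]
 [0.5259 0.0522]]
mid [0.5436 0.0542] yaw 0.112
[-0.9   0.46  0.96  1.87 -0.43  1.04 -1.23]
t 60.2 at [0.5436 0.056  0.1841] turn(first) 0.001 units [-0.04  0.08  5.28]
t 60.2 at [0.5436 0.056  0.1841] turn(first) -1.2 units [-7.94  3.05  0.16]
```

>>> apply_moves(plan=[[[44,0,0.95,0,0],[44,0,0.95,0,0],[44,0,0.95,0,0],[44,0,0.95,0,0],[44,0,0.95,0,0],[44,0,0.95,0,0],[44,0,0.95,0,0],[44,0,0.95,0,0],[44,0,0.9,0,0],[44,0,0,0,-0.15],[44,0,0,0,-0.15],[44,0,0,0,-0.15],[44,0,0,0,-0.15],[44,0,0,0,-0.15],[44,0,0,0,-0.15],[44,0,0,0,-0.15],[44,0,0,0,-0.15],[44,0,0,0,0]]])

```text
time_s: 62.0
ee_pos: [0.5658, -0.1554, 0.182]
eef_rot: [-0.0, 0.792, 0.61, -0.0]
contact_force: [0.8, 0.1, -0.5]
width: 0.468
grasp_force: 0.0
```

```bash
python3 -c "
from h import *
go([.566,-.1555,.067],1.31)"
```

```text
t 62.0 at [ 0.5658 -0.1554  0.182 ] turn(first) 0.002 units [-0.    0.01  4.6 ]
```

>>> apply_moves(plan=[[[44,0,0,0.5,0],[44,0,0,0.8,0],[44,0,0,0.8,0],[44,0,0,0.8,0],[44,0,0,0.8,0],[44,0,0,0.6,0],[44,0,0,0.3,0],[44,0,0,0,0],[0,0,0,0,0],[0,0,0,0,0],[0,0,0,0,0],[0,0,0,0,0],[0,0,0,0,0]]], squeeze=30)

```text
time_s: 63.3
ee_pos: [0.5641, -0.1548, 0.0676]
eef_rot: [-0.002, 0.793, 0.609, -0.001]
contact_force: [-17.3, 4.4, 16.9]
width: 0.147
grasp_force: 30.0
```

>>> apply_moves(plan=[[[0,0,0,0,0.1],[0,0,0,0,0.1],[0,0,0,0,0.1],[0,0,0,0,0.1],[0,0,0,0,0.1],[0,0,0,0,0.1],[0,0,0,0,0.1],[0,0,0,0,0.1],[0,0,0,0,0.1],[0,0,0,0,0.1],[0,0,0,0,0.1],[0,0,0,0,0.1],[0,0,0,0,0]]])

```text
time_s: 64.6
ee_pos: [0.5637, -0.1542, 0.0676]
eef_rot: [-0.002, 0.999, 0.053, -0.002]
contact_force: [-22.3, 9.3, 23.9]
width: 0.144
grasp_force: 30.0
```

>>> apply_moves(plan=[[[44,0,0,0,0],[44,0,0,0,0],[44,0,0,0,0],[44,0,0,-0.5,0],[44,0,0,-0.7,0],[44,0,0,-1,0],[44,0,0,-1,0],[44,0,0,-1,0],[44,0,0,-1,0],[44,0,0,-1,0],[44,0,0,0,0]]])

```text
time_s: 65.7
ee_pos: [0.5673, -0.1563, 0.2269]
eef_rot: [0.0, 0.999, 0.055, 0.003]
contact_force: [-0.6, -0.1, -0.4]
width: 0.469
grasp_force: 0.0
```

```bash
python3 -c "
from h import *
p,d,i=shot('wrist')
W=cloud(d,i);hsv=cv2.cvtColor(p,cv2.COLOR_BGR2HSV)
m=((hsv[...,0]<8)|(hsv[...,0]>172))&(hsv[...,1]>120)&(W[...,2]>.07)&(W[...,2]<.085)
m=big(m);print('knob',rect(W[m]),m.sum())
cv2.imwrite('pics/wf.png',p)
p,d,i=shot('side');cv2.imwrite('pics/sf.png',cv2.resize(p,None,fx=1.5,fy=1.5,interpolation=cv2.INTER_CUBIC))"
```

```text
knob (array([ 0.56709076, -0.15542836]), array([49.1, 13.9]), np.float64(0.1106569814867473)) 476
```

View pics/sf.png

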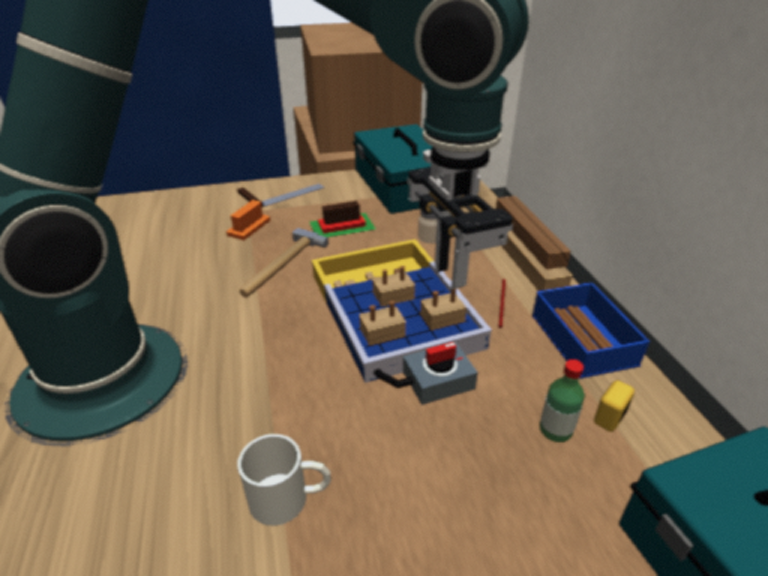

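View pics/wf.png

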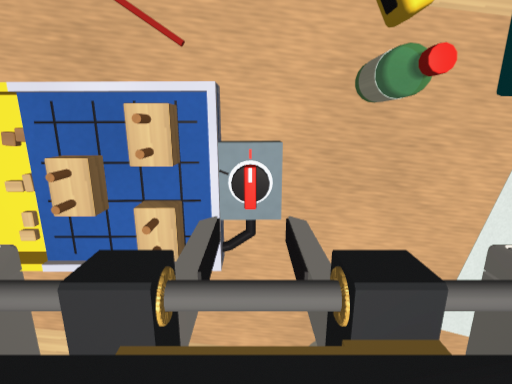

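The side view shows all three blocks upright and square on the bed, the scraper on its mat at (342,218), and the bystanders untouched. In the wrist view the knob is back at holding, at (250,185), and the chips are in the tray.

```bash
python3 chips.py | head -14; python3 -c "
from h import *
p,d,i=shot('top');W=cloud(d,i);v,u=np.mgrid[0:384,0:512];z=W[...,2]
m=(u>120)&(u<170)&(v>160)&(v<225)&(z>.045)&(z<.07);c,s,y=rect(W[m]);print(c,s,y)
if abs(c-[.5075,.416]).max()<.006 and abs(y-.08)<.1: print(r.finish_job())"
```

```text
chip st [ 59. -53.] z 0.071 257
chip st [ 55. 139.] z 0.018 35
chip st [-1. 42.] z 0.071 268
chip st [ -6. 130.] z 0.02 12
chip st [-11. 151.] z 0.019 15
chip st [-58. 143.] z 0.017 18
chip st [-82. 147.] z 0.016 16
[0.50608362 0.41463321] [90.2 27.6] 0.0724515304822011
the job is handed in; nothing more can be done
None
```

The job is done and handed in at about 66 s: the bed is cleared with the chips in the tray, the scraper is centred on its mat, all three blocks stand dowels-up and square on the bed, and the knob is back at holding.

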